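Load the pipetting tray, release its slide and send it home

ROBOT

A 6-joint arm with a two-finger parallel gripper is mounted at the origin on a cart in front of the work surface, level with it; the furniture and walls round the work are solid. World frame = base frame: x ahead of the robot, y to its left, z up, the work surface at z = 0. Lengths are in m, angles in degrees, forces in N, time in s.
With the tool pointing down it reaches from about 0.3 to 0.775 m from the base axis. Payload 14.6 kg.
Tool frame: the origin (TCP) lies midway between the tips of the shut fingers; the grasp point (between the pads) lies 19 mm behind it (robot.tcp_to_grasp is the distance from the TCP to the grasp point, in m); y points along the fingers, x is the direction in which the jaws open and shut, and the axes are right-handed (so a half turn about y gives the same grasp; the last joint's range is limited). The gripper opens to 94 mm and grips with 3 to 60 N. Pads are 16 mm wide; open, the fingers measure 119 mm over their backs; the gripper's body (75 mm by 177 mm) begins 78 mm behind the grasp point.
Start: joints at [-73.316, 17.183, 87.147, -0, 75.671, -3.816], TCP at [0.193, -0.515, 0.205] pointing down, gripper open.
Joint ranges: [-173.82, 173.82], [-45.26, 126.66], [13.44, 144.39], [-59.66, 239.66], [0, 175.72], [-146.38, 146.38]. Speed limits (degrees/s): [127.2, 127.2, 147.25, 180, 180, 180].

INTERFACE

Orientations are given as a 3x3 rotation matrix whose columns are the frame's x, y, z axes.
In Python, from rig import robot gives the robot as it stands.
- The arm moves only by the tool move_arm, never from a script. Its argument "steps" is one flat list of numbers, 4 for each row, row after row: the shift along the tool's x, y, z scaled (see below), then the turn about the tool's y scaled (see below). A call has 1 to 8 rows; each row is the pose to reach, as a shift and turn from the pose measured when the call began, along the tool's axes at that moment, turning the shorter way round; what a row does not reach only later rows make up. The controller multiplies each number of a shift by 0.08 m and each number of a turn by pi rad. A row lasts 1/12 s, in which the tool goes at most 41.7 mm and 7.16 degrees, less where a joint would pass 70% of its speed; a pose out of reach is approached as far as the arm can. A call with a number of a shift or a turn outside -1 to 1 is refused whole. A call with a gripper value outside its range is refused whole. "jaw" is the gripper's target within -1 to 1 (fully open at 1, half-way at 0, shut at -1), set as the call begins (left out, the last holds). The fingers move at their own pace and stop on an object; "newtons" is the grip in N (left out, the last holds). Time passes only in rows, so rows that repeat a pose let the fingers close. It gives the time, the measured TCP pose, the force and the opening at its end, in the units of the state.
- robot.read_state(): the state, without advancing time (a new reading comes with each control period).
- robot.snapshot(name): name is "scene" or "top" or "wrist"; returns a dict with "frame" (420x560x3 uint8, red, green, blue), "depth" (420x560 float32, m along the optical axis (not along the pixel's ray), 0 where there is no reading), "intrinsics" (3x3 intrinsics, pixels), "world_to_cam" (4x4, takes a point from world to camera coordinates). Camera axes: x right, y down, z forward; pixel columns grow to the right and rows downward; lengths in m; the calibration is good to about 2 mm. A picture is of the moment at which its call begins.
- robot.sign_off(): hands the job in, once; it reports no verdict.
The state is a dict: "time_s": time; "qpos": joint angles; "qd": joint speeds; "joint_torque": joint torques, N m; "position": TCP position; "tcp_rot": TCP orientation; "wrist_force": force on the tool from outside, world axes, zero at the start; "torque": the same for the moment, N m; "gripper_width": finger opening in m.
Only numpy, scipy, OpenCV 4.12 (cv2) and the standard library are available. Lean on these libraries where they do the work, as an engineer would, in place of code of your own. Each camera call takes 0.05 s, during which the arm holds its last target. There are 200 camera calls.

TASK

Load the pull-out tray: first lift the lid of the tip box on the tray by its tab until it rests open on its stop, then stand the small white bottle with the white cap upright in the tray's empty square bay. Then press down the release lever at the tray's right side, push the tray in past its catch, and push it fully home, with the lid still open, the bottle still standing in its bay and everything released. Leave the other things on the worktop where they are.

Things in the scene. Friction and masses are not known exactly. Their poses are not given: they have to be found in the camera images.
- base: Fixed grey and aluminium slide base, two low rails (30 mm high, 167 mm to either side) joined by a rear bar. Origin on the worktop, below the tray's centre when the tray is home; its x axis is the direction in which the tray is pushed in, y to the tray's left, z up. It never moves; the axes of the tray and of the tip box (lid shut) are parallel to it.
- tray (a joint): Slide of the grey tray, 200 (x) x 318 (y) mm, in m: 0 fully extended towards the robot and locked, 0.130 home against the rear stop. The catch is a fixed block on the right rail: without the lever pressed the tray stops after about 2 mm; with it pressed the tray must go in about 25 mm, after which the lever may be let go and the tray no longer locks on its way in. The slide has 2 N friction and slight damping, no spring; at home it stays where it is left.
- tray_front (a point): Middle of the outer face of the tray's flat front wall, a place to push on (with the wrist upright or leaning back towards the robot): the wall spans 318 mm along y, from 18 mm to 52 mm above the worktop, 6 mm thick. The point is 35 mm above the worktop and moves with the tray. Axes as the base.
- lever (a joint): Release lever on the tray's right (-y) side, in rad: 0 up (sprung, latched), 0.24 fully down on its stop; the catch is clear from about 0.11. The pivot lies along y, 57 mm behind (+x of) and 9 mm below the paddle point, so the paddle sinks about 6 mm until the catch clears and 13 mm in all, against 1.5 N at first and 5 N at the bottom.
- paddle (a point): Middle of the top of the dark steel paddle at the front end of the release lever, about 58 mm above the worktop when up; it moves with tray and lever. The paddle is 32 mm wide (y); its flat top runs from 20 mm before this point to 20 mm behind it along x, where an upright lip, 13 mm high, crosses it: a finger that holds the paddle down can push the tray in against this lip. Axes as the base, tilting with the lever.
- tips_lid (a joint): Hinge of the clear lid of the grey tip box (92 x 122 mm, 95 mm tall with the lid) fixed on the left half of the tray, in rad: 0 shut, 1.92 open leaning back on its stop. The hinge is light and slightly damped: let go below about 1.2 the lid falls shut, between about 1.2 and 1.6 it may just stand there, beyond that it sinks slowly onto the stop, so bring it right back to the stop (the force needed is under 2 N).
- lid_hinge (a point): Point on the lid's hinge line (along y) at the far (+x) upper edge of the tip box, 87 mm above the worktop; the tab lies 103 mm towards the front (-x) of it when the lid is shut.
- lid_tab (a point): Gripping point in the middle of the flat grey lifting tab at the lid's front: 28 mm wide (y), 7 mm thick, 32 mm long, 14 mm from its front end. Lid shut: level, 94 mm above the worktop, 7 mm above the hinge line; it turns with the lid. Pinched by its two sides (along y) it can pivot between the fingers. Lid upright: 190 mm up with wall cabinets behind, so lean the wrist back 30 to 40 degrees.
- bay (a point): Middle of the floor of the empty square bay on the tray's right half, 24 mm above the worktop; it moves with the tray; inside 84 x 84 mm, ribs 12 mm above its floor. The tip box begins 84 mm to its left (+y).
- bottle (a point): Centre of the loose white plastic bottle with white cap, 50 mm across, 100 mm tall, about 0.15 kg, standing on the worktop; the point is 50 mm above its underside. Its z axis points up the bottle.
- small_bottle (a point): Centre of a loose dark brown bottle with black cap, 35 mm across, 70 mm tall, standing on the worktop; to be left alone.
- check_weight (a point): Centre of a loose metal check weight with a knob, 29 mm across, 50 mm tall, standing on the worktop; to be left alone.
Mind the look-alikes: they are no part of the job. Several things look just like the part that bears bottle: the one meant starts farthest from the robot's base.

How it is judged (in metres and radians):
On the way, in this order (a step that is already met when the one before it is completed fails the run):
1. the tip box lid rests open on its stop while the tray is still extended (value of joint tips_lid above 1.8 rad and value of joint tray below 0.015 m), for 0.2 s.
2. the white bottle stands upright in the bay, let go, while the tray is still extended (horizontal distance between bottle and bay below 0.026 m and z of bottle in the frame of bay below 0.056 m and angle between bottle's own z axis and vertical below 0.12 rad and contact force between the fingers and reagent below 0.1 N and value of joint tray below 0.015 m), for 0.2 s.
3. the lever is pressed down, clear of the catch (value of joint lever above 0.085 rad and value of joint tray below 0.03 m), for 0.05 s.
4. the tray has been pushed in past the catch (value of joint tray above 0.035 m), for 0.05 s.
5. the tray is home (value of joint tray above 0.126 m), for 0.2 s.
At the end, for the whole second after the job is handed in: The tray is home (within 4 mm of its stop) and at rest, the lever is up again, the lid leans open on its stop (above 1.8 rad), and the white bottle stands upright (within 0.12 rad) and still on the floor of the bay, its centre within 26 mm of the bay's (value of joint tray above 0.126 m and velocity of joint tray below 0.01 m/s and value of joint lever below 0.04 rad and value of joint tips_lid above 1.8 rad and horizontal distance between bottle and bay below 0.026 m and z of bottle in the frame of bay below 0.056 m and angle between bottle's own z axis and vertical below 0.12 rad and linear speed of reagent below 0.02 m/s); the robot touches nothing.
It fails at once if the white bottle is knocked over (angle between bottle's own z axis and vertical above 0.7 rad).
It fails at once if the brown bottle or the check weight is shifted by more than 30 mm (distance of any of small_bottle, check_weight from where it was at the start of the episode above 0.03 m).
It also fails if it takes over 72 s, if anything falls off the work surface, if the arm or the gripper's body presses on something with over 40 N, if the wrist force passes 120 N, or if a joint passes its speed limit or range.

## Working session

There is one attempt and no reset: what is moved stays moved. The work goes in short steps, Python scripts to look and compute and a tool call to move; the robot and the scene stay as the last step left them, time stands still between calls to the robot, and variables do not carry over. Pictures are saved under pics/ and viewed, about 8 in all and at most 12, crops included, and the job is handed in when it is done.

Besides the shell and the picture viewer there is one more tool, called after "Emit:" as a command line: name --argument value ..., lists and objects as JSON in quotes. move_arm: Moves the arm, as the interface text tells. Shifts and turns lie within -1 to 1; 1 stands for 0.08 m of shift or pi rad of turn. Its arguments: {"type":"object","properties":{"steps":{"type":"array"},"jaw":{"type":"number"},"newtons":{"type":"number"}},"required":["steps"]}

```bash
ls; mkdir -p pics; cat > h.py <<'E'
import numpy as np, cv2
from rig import robot
def snap(n):
    s=robot.snapshot(n); return s
def save(s,f,crop=None,k=1):
    im=s["frame"]
    if crop: im=im[crop[1]:crop[3],crop[0]:crop[2]]
    cv2.imwrite("pics/"+f,cv2.resize(im[:,:,::-1],None,fx=k,fy=k,interpolation=cv2.INTER_CUBIC))
def ray(s,u,v):
    T=np.array(s["world_to_cam"]);K=np.array(s["intrinsics"])
    R=T[:3,:3];c=-R.T@T[:3,3];d=R.T@np.linalg.solve(K,[u,v,1.]);return c,d
def onz(s,u,v,z):
    c,d=ray(s,u,v);return c+d*(z-c[2])/d[2]
def cloud(s):
    K=np.array(s["intrinsics"]);T=np.array(s["world_to_cam"]);Z=s["depth"]
    v,u=np.indices(Z.shape);P=np.stack([(u-K[0,2])/K[0,0]*Z,(v-K[1,2])/K[1,1]*Z,Z],-1)
    return (P-T[:3,3])@T[:3,:3]
def proj(s,p):
    T=np.array(s["world_to_cam"]);q=np.array(s["intrinsics"])@(T[:3,:3]@np.array(p)+T[:3,3]);return q[:2]/q[2]
E
python3 - <<'E'
from h import *
a=snap("scene");b=snap("top")
im=np.hstack([a["frame"],b["frame"]])
save(a,"scene.png",None,1.4);save(b,"top.png",None,1.4)
import pickle;pickle.dump((a,b),open("s0.pkl","wb"))
for s in(a,b):print(ray(s,280,210))
st=robot.read_state();print(st["time_s"],st["tcp_rot"],robot.tcp_to_grasp)
E
```

```text
pics
(array([0.00732966, 0.68521411, 0.54703784]), array([ 0.49104809, -0.73587226, -0.46715856]))
(array([ 0.40109197, -0.07239096,  1.14378843]), array([ 0.12845816, -0.00932737, -0.99189414]))
0.1 [[ 3.50181795e-01 -2.96911807e-04  9.36681708e-01]
 [-9.36681131e-01  1.04314752e-03  3.50181910e-01]
 [-1.08107034e-03 -9.99999412e-01  8.71795832e-05]] 0.0188
```

View pics/scene.png

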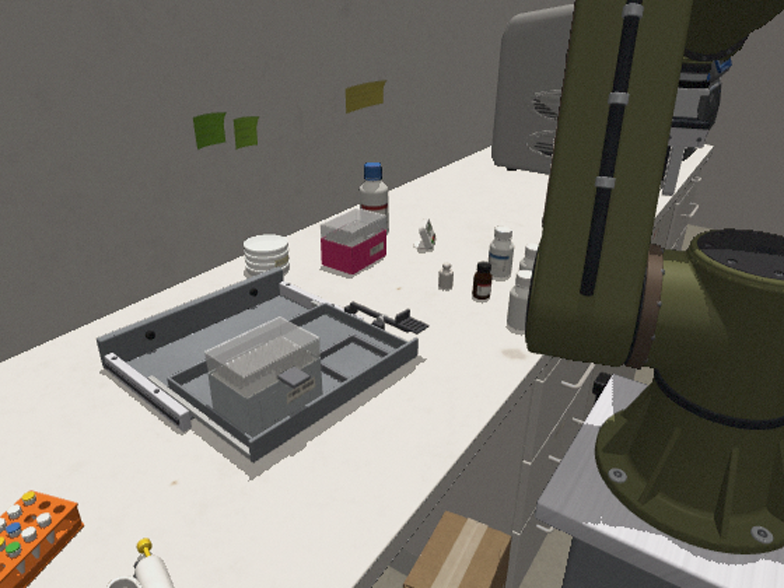

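View pics/top.png

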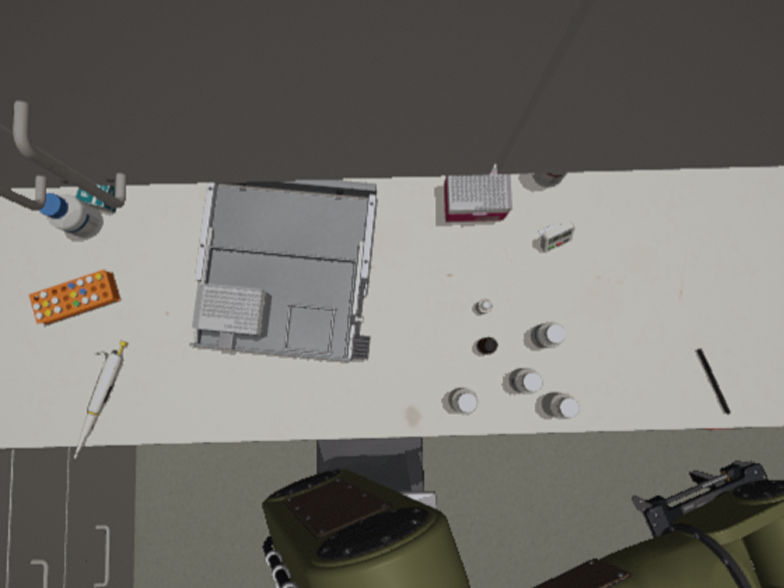

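Scene view: tray with tip box (tab ~(295,377)), paddle ~(412,322), white bottles at (500,255),(528,260),(520,300). Top view (784 px scale): four white caps at (549,334), (527,381), (463,401), (562,406); brown bottle (487,345), check weight (484,306), bay (310,328), tab (226,340), paddle (361,346).

```bash
python3 - <<'E'
from h import *
import pickle;a,b=pickle.load(open("s0.pkl","rb"))
f=b["frame"];hsv=cv2.cvtColor(f,cv2.COLOR_RGB2HSV)
C=cloud(b)
np.set_printoptions(precision=4,suppress=True)
for n,u,v in[("A",549,334),("B",527,381),("C",463,401),("D",562,406)]:
    u/=1.4;v/=1.4
    w=C[int(v)-22:int(v)+23,int(u)-22:int(u)+23].reshape(-1,3);m=w[(w[:,2]>.09)&(w[:,2]<.115)]
    p=(m.max(0)+m.min(0))/2; print(n,p,m.max(0)-m.min(0),np.hypot(*p[:2]))
for n,u,v in[("brown",487,345),("weight",484,306)]:
    u/=1.4;v/=1.4;w=C[int(v)-12:int(v)+13,int(u)-12:int(u)+13].reshape(-1,3);m=w[(w[:,2]>.03)];print(n,np.median(m,0),m.max(0)[2])
# tray front wall top, z=.052 ; paddle
def cl(u0,v0,u1,v1,z0,z1):
    w=C[int(v0/1.4):int(v1/1.4),int(u0/1.4):int(u1/1.4)].reshape(-1,3);return w[(w[:,2]>z0)&(w[:,2]<z1)]
fw=cl(185,335,375,370,.046,.057);print("front",len(fw),fw.min(0),fw.max(0))
# far-edge fit of front wall
for y in np.arange(.0,.5,.03):
    q=fw[abs(fw[:,1]-y)<.008]
    if len(q):print(round(y,2),q[:,0].min(),q[:,0].max())
pd=cl(350,330,375,365,.05,.075);print("paddle",len(pd),pd.min(0),pd.max(0),np.median(pd,0))
tb=cl(210,325,245,352,.088,.1);print("tab",len(tb),tb.min(0),tb.max(0))
save(b,"c1.png",(300,215,430,310),6)
save(b,"c2.png",(120,190,280,270),5)
E
```

```text
A [ 0.453  -0.3844  0.0969] [0.0339 0.0344 0.0137] 0.5940971422402893
B [ 0.3661 -0.3364  0.0971] [0.0335 0.035  0.0136] 0.4971808858031436
C [ 0.3311 -0.2144  0.0978] [0.0335 0.0348 0.0142] 0.3944772040538366
D [ 0.3387 -0.3752  0.097 ] [0.0781 0.0862 0.0138] 0.5054401819216637
brown [ 0.4362 -0.2638  0.0661] 1.143788426826874
weight [ 0.515  -0.2641  0.0347] 0.05208515631340125
front 300 [ 0.4161 -0.0366  0.046 ] [0.4712 0.3164 0.057 ]
0.0 0.41606440497164354 0.45115401089415474
0.03 0.4166579841028568 0.42244253855438674
0.06 0.42019473195193546 0.42592688171258924
0.09 0.4237069662823488 0.4293941014512451
0.12 0.4300375247179452 0.4330605588527712
0.15 0.4334826696841112 0.43666588149212154
0.18 0.43706134559033494 0.467376463022049
0.21 0.4407381794163984 0.471153357554665
0.27 0.447703083094044 0.45347449637431775
0.3 0.45129158234835026 0.4627847095567854
paddle 214 [ 0.4177 -0.0368  0.0506] [ 0.4753 -0.0006  0.0742] [ 0.4421 -0.0173  0.058 ]
tab 129 [0.4424 0.2175 0.0894] [0.4778 0.2525 0.0998]
```

View pics/c1.png

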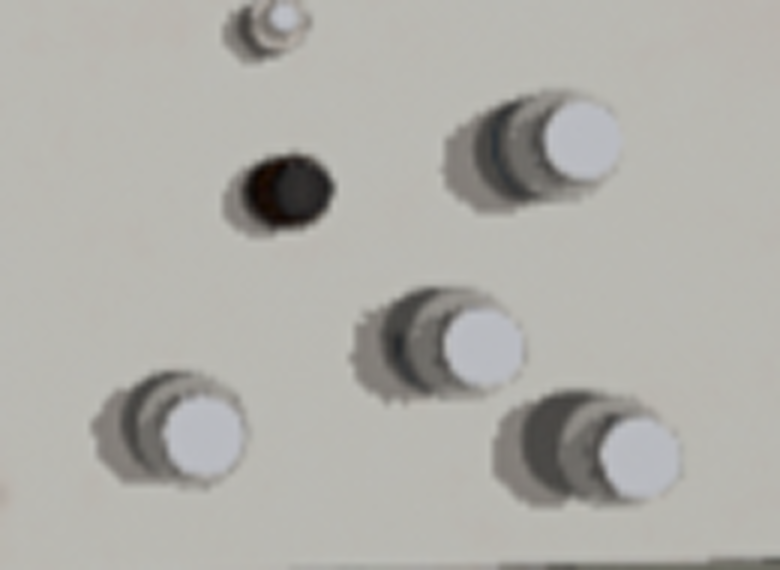

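View pics/c2.png

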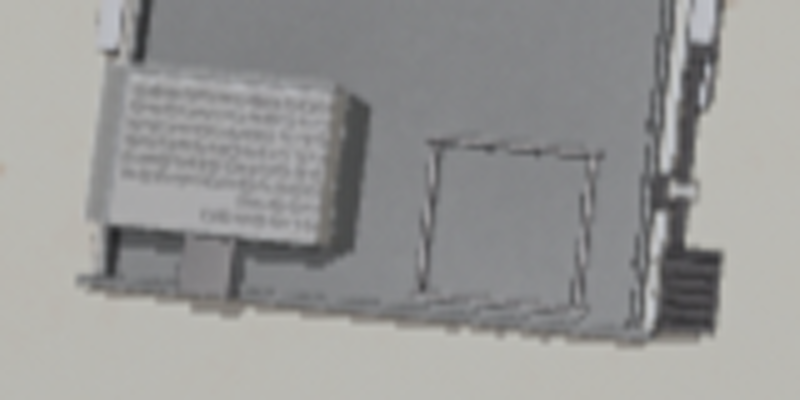

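The bottle meant is A at (549,334) in the top view: r = 0.594 m, against B 0.50, C 0.39 and D about 0.51. The crop shows all four with the same white cap, A at upper right. The tray crop shows the bay's inner corners at about (437,147), (597,157), (580,305), (420,290).

```bash
cat >> h.py <<'E'
np.set_printoptions(precision=4,suppress=True)
def yawof(R): return np.degrees(np.arctan2(R[1,0],R[0,0]))
def plan(wps,p=None,yaw=None):
    """wps: list of (xyz,yaw); prints one scaled row per waypoint, each its own call start unless same call"""
    st=robot.read_state();R=np.array(st["tcp_rot"])
    p=np.array(st["position"]) if p is None else np.array(p); yaw=yawof(R) if yaw is None else yaw
    for q,y in wps:
        c,s=np.cos(np.radians(yaw)),np.sin(np.radians(yaw))
        A=np.array([[c,0,-s],[s,0,c],[0,-1,0]]) # x, y=-z, z=x cross y
        A[:,2]=np.cross(A[:,0],A[:,1])
        d=(np.array(q)-p)@A/.08; t=-((y-yaw+180)%360-180)/180
        print(np.round(np.r_[d,t],3)); p,yaw=np.array(q),y
def rows(wps):
    """rows of one call, all from the measured pose"""
    st=robot.read_state();R=np.array(st["tcp_rot"]);p=np.array(st["position"]);yw=yawof(R)
    print(p,yw);print([list(map(float,np.round(np.r_[(np.array(q)-p)@R/.08,-((y-yw+180)%360-180)/180],3))) for q,y in wps])
E
python3 - <<'E'
from h import *
import pickle;a,b=pickle.load(open("s0.pkl","rb"))
C=cloud(b)
def cl(u0,v0,u1,v1,z0,z1):
    w=C[int(v0/1.4):int(v1/1.4),int(u0/1.4):int(u1/1.4)].reshape(-1,3);return w[(w[:,2]>z0)&(w[:,2]<z1)]
fw=cl(185,335,375,370,.047,.057);fw=fw[(fw[:,1]>.01)&(fw[:,0]<.416+.119*fw[:,1]+.006)]
k=np.polyfit(fw[:,1],fw[:,0],1);t=-np.arctan(k[0]);print("yaw",np.degrees(t),k)
ex=np.array([np.cos(t),np.sin(t),0]);ey=np.array([-np.sin(t),np.cos(t),0]);B=np.stack([ex,ey,[0,0,1]],1)
def loc(w):return np.asarray(w)@B
print("wall loc x",np.median(loc(fw)[:,0]))
for n,w in(("paddle",cl(355,335,376,362,.054,.064)),("lip",cl(355,320,376,362,.066,.08)),("tab",cl(214,330,240,352,.09,.1)),("box",cl(195,280,270,330,.085,.1))):
    l=loc(w);print(n,len(w),l.min(0),l.max(0),np.percentile(l,[3,97],0).tolist())
cs=[onz(b,120+u/5,190+v/5,.036) for u,v in((437,147),(597,157),(580,305),(420,290))]
print("bay",np.mean(cs,0),loc(cs))
pad=[onz(b,120+u/5,190+v/5,.058) for u,v in((667,250),(722,252),(717,330),(657,328))];print("pad px",np.mean(pad,0),loc(pad))
tb=[onz(b,120+u/5,190+v/5,.0975) for u,v in((187,233),(236,235),(234,295),(180,290))];print("tab px",np.mean(tb,0),loc(tb))
for s in(a,b):
    w=cloud(s)[s["depth"]>0];h=w[(w[:,2]>.25)&(w[:,0]>.45)&(w[:,1]>-.3)&(w[:,1]<.6)]
    if len(h):print("cab",h.min(0),h.max(0),np.percentile(h,[1,50],0))
print(B)
E
```

```text
yaw -7.203913456085302 [0.1264 0.416 ]
wall loc x 0.4127270218043617
paddle 155 [0.4159 0.0209 0.0541] [0.459  0.0505 0.0626] [[0.41735719317105474, 0.021659954446512746, 0.054343699610156206], [0.45520173659229496, 0.04922067298252065, 0.06119236435337782]]
lip 26 [0.4556 0.0231 0.0673] [0.4615 0.0504 0.0742] [[0.45568677137987285, 0.023076644891141834, 0.06760117583138023], [0.4613718996122289, 0.050166277733624094, 0.07372369498088277]]
tab 128 [0.4099 0.274  0.0904] [0.4424 0.3104 0.0998] [[0.4108693458881919, 0.2748867525889718, 0.09223607632132348], [0.4414819770934944, 0.30256307849360337, 0.0996230016776783]]
box 33 [0.4553 0.2269 0.0855] [0.5217 0.2291 0.0996] [[0.4576812477027023, 0.22720450239399104, 0.08611532242916928], [0.5194978138947518, 0.2289759572198635, 0.099567042477795]]
bay [0.4795 0.081  0.036 ] [[0.5047 0.1851 0.036 ]
 [0.5078 0.0956 0.036 ]
 [0.4251 0.0961 0.036 ]
 [0.4247 0.1852 0.036 ]]
pad px [ 0.4396 -0.0204  0.058 ] [[0.459  0.05   0.058 ]
 [0.4608 0.0201 0.058 ]
 [0.4186 0.0185 0.058 ]
 [0.4165 0.051  0.058 ]]
tab px [0.4593 0.2296 0.0975] [[0.4414 0.299  0.0975]
 [0.4429 0.2733 0.0975]
 [0.4116 0.2703 0.0975]
 [0.4114 0.2988 0.0975]]
cab [ 0.9422 -0.3     0.25  ] [0.9672 0.2936 0.5078] [[ 0.9545 -0.2896  0.2528]
 [ 0.9599  0.0622  0.3822]]
cab [ 0.5695 -0.3     0.5377] [0.6241 0.3442 0.856 ] [[ 0.5746 -0.2944  0.5487]
 [ 0.6095 -0.0308  0.7497]]
[[ 0.9921  0.1254  0.    ]
 [-0.1254  0.9921  0.    ]
 [ 0.      0.      1.    ]]
```

```bash
python3 - <<'E'
from h import *
import pickle;a,b=pickle.load(open("s0.pkl","rb"))
for s in(a,b):
    w=cloud(s)[s["depth"]>0]
    w=w[(w[:,2]>.2)&(w[:,2]<1)]
    r=np.array([.29,-.957,0]);l=np.array([.957,.29,0]) # radial dir at j1=-73.3
    rr=w@r;ll=w@l
    m=(abs(ll)<.12)&(rr>.2)
    for z in np.arange(.2,.8,.04):
        q=m&(abs(w[:,2]-z)<.02)
        if q.sum()>3:print(round(z,2),q.sum(),"radial",rr[q].min(),rr[q].max(),"lat",ll[q].min(),ll[q].max())
    print()
w=cloud(b)[b["depth"]>0]
h=w[(w[:,2]>.25)&(w[:,0]>.45)&(w[:,2]<.9)]
for y0 in(-.2,0,.2,.3):
    q=h[abs(h[:,1]-y0)<.02];i=np.argsort(q[:,2])[::12];print(y0,[(round(float(x),3),round(float(z),3)) for x,_,z in q[i]])
E
```

```text
0.2 50 radial 0.48636833531359086 0.5990586855106285 lat 0.021313438340417077 0.04043776013130247
0.24 169 radial 0.48467632133418026 0.5997388458692834 lat 0.02071173498023534 0.04068609781851874
0.28 160 radial 0.4791606259942269 0.6015326106153241 lat 0.019639097173472547 0.04210500027427717
0.32 398 radial 0.45668703375267394 0.4736567535620162 lat -0.00485124944721729 0.05572739063196218
0.36 399 radial 0.4574727512198032 0.5155799160324972 lat -0.0039060794766667514 0.054048110901482496
0.4 383 radial 0.501395783654448 0.5526906023096092 lat -0.0016099418528380137 0.05071093250431968
0.44 381 radial 0.41254315837546407 0.5517505656849961 lat -0.019577120530633877 0.06390053013889663
0.48 746 radial 0.3076566166290879 0.45986562580504864 lat -0.02086032675870221 0.07832864147537627
0.52 1192 radial 0.21248955569656075 0.32458577870178623 lat -0.021182040350840658 0.08855246254640552

0.2 51 radial 0.4875584039709486 0.6034148936283806 lat 0.022851823888393703 0.04895800843699559
0.24 115 radial 0.4870348973521089 0.6049200144258611 lat 0.023094523564805507 0.048737240041390094
0
[... 18199 characters left out ...]
8, 0.582), (0.609, 0.582), (0.609, 0.584), (0.571, 0.585), (0.609, 0.586), (0.609, 0.588), (0.609, 0.588), (0.609, 0.59), (0.609, 0.591), (0.57, 0.592), (0.571, 0.593), (0.609, 0.594), (0.61, 0.596), (0.61, 0.597), (0.579, 0.598), (0.571, 0.599), (0.609, 0.6), (0.609, 0.601), (0.577, 0.603), (0.573, 0.604), (0.609, 0.605), (0.578, 0.606), (0.609, 0.608), (0.608, 0.609), (0.61, 0.61), (0.609, 0.611), (0.577, 0.612), (0.57, 0.614), (0.576, 0.615), (0.578, 0.617), (0.577, 0.618), (0.608, 0.62), (0.61, 0.622), (0.57, 0.623), (0.571, 0.624), (0.609, 0.625), (0.573, 0.627), (0.571, 0.629), (0.609, 0.631), (0.609, 0.632), (0.57, 0.634), (0.609, 0.636), (0.573, 0.638), (0.575, 0.64), (0.575, 0.643)]
```

```bash
cat >> h.py <<'E'
def route(vias,yt):
    st=robot.read_state();p=np.array(st["position"]);yaw=yawof(np.array(st["tcp_rot"]));out=[]
    vias=[np.array(v,float) for v in vias]
    while vias:
        g=vias[0];d=g-p;dy=(yt-yaw+180)%360-180;sy=np.clip(dy,-50,50)
        c,s=np.cos(np.radians(yaw)),np.sin(np.radians(yaw));X=np.array([c,s,0]);Y=np.array([0,0,-1.]);Z=np.cross(X,Y);A=np.stack([X,Y,Z],1)
        k=d@A/.08;f=min(1,.97/max(1e-9,abs(k).max()));out.append((p+d*f,yaw+sy));p=p+d*f;yaw+=sy
        if f>=1:vias.pop(0)
    plan(out)
    print("end",out[-1])
E
python3 - <<'E'
from h import *
route([(.33,-.25,.20),(.4576,.2314,.19)],82.8)
E
```

```text
[-0.876  0.022  0.97  -0.278]
[ 0.135  0.016  0.97  -0.278]
[ 0.97   0.019  0.608 -0.278]
[ 0.285  0.005 -0.092 -0.013]
[ 0.97  0.02 -0.13 -0.  ]
[ 0.97  0.02 -0.13 -0.  ]
[ 0.97  0.02 -0.13 -0.  ]
[ 0.97  0.02 -0.13 -0.  ]
[ 0.97  0.02 -0.13 -0.  ]
[ 0.97  0.02 -0.13 -0.  ]
[ 0.35   0.007 -0.047 -0.   ]
end (array([0.4576, 0.2314, 0.19  ]), np.float64(82.8))
```

Emit:
move_arm --steps '[-0.876,0.022,0.97,-0.278,-0.876,0.022,0.97,-0.278,-0.876,0.022,0.97,-0.278,-0.876,0.022,0.97,-0.278,-0.876,0.022,0.97,-0.278,-0.876,0.022,0.97,-0.278,-0.876,0.022,0.97,-0.278,-0.876,0.022,0.97,-0.278]' --jaw 1

```text
time_s: 0.77
position: [0.2407, -0.422, 0.2031]
tcp_rot: [[0.945, -0.001, 0.327], [-0.327, 0.001, 0.945], [-0.001, -1.0, 0.001]]
wrist_force: [-0.2, 0.7, 0.2]
gripper_width: 0.0941
```

Emit:
move_arm --steps '[0.135,0.016,0.97,-0.278,0.135,0.016,0.97,-0.278,0.135,0.016,0.97,-0.278,0.135,0.016,0.97,-0.278,0.135,0.016,0.97,-0.278,0.135,0.016,0.97,-0.278,0.135,0.016,0.97,-0.278,0.135,0.016,0.97,-0.278]'

```text
time_s: 1.43
position: [0.2762, -0.3521, 0.2017]
tcp_rot: [[0.857, -0.001, -0.516], [0.516, 0.002, 0.857], [0.0, -1.0, 0.002]]
wrist_force: [1.0, 0.5, 0.2]
gripper_width: 0.0942
```

Emit:
move_arm --steps '[0.97,0.019,0.608,-0.278,0.97,0.019,0.608,-0.278,0.97,0.019,0.608,-0.278,0.97,0.019,0.608,-0.278,0.97,0.019,0.608,-0.278,0.97,0.019,0.608,-0.278,0.97,0.019,0.608,-0.278,0.97,0.019,0.608,-0.278]'

```text
time_s: 2.1
position: [0.3176, -0.2704, 0.2002]
tcp_rot: [[0.156, -0.001, -0.988], [0.988, 0.002, 0.156], [0.002, -1.0, 0.001]]
wrist_force: [0.3, -0.1, 0.1]
gripper_width: 0.0938
```

Emit:
move_arm --steps '[0.97,0.02,-0.13,0,0.97,0.02,-0.13,0,0.97,0.02,-0.13,0,0.97,0.02,-0.13,0]'

```text
time_s: 2.43
position: [0.3403, -0.1943, 0.1989]
tcp_rot: [[0.161, -0.001, -0.987], [0.987, 0.002, 0.161], [0.001, -1.0, 0.001]]
wrist_force: [-0.0, -0.3, -0.4]
gripper_width: 0.0941
```

Emit:
move_arm --steps '[0.97,0.02,-0.13,0,0.97,0.02,-0.13,0,0.97,0.02,-0.13,0,0.97,0.02,-0.13,0]'

```text
time_s: 2.77
position: [0.3634, -0.119, 0.1974]
tcp_rot: [[0.164, -0.001, -0.986], [0.986, 0.001, 0.164], [0.001, -1.0, 0.001]]
wrist_force: [0.3, 0.3, 0.8]
gripper_width: 0.094
```

Emit:
move_arm --steps '[0.97,0.02,-0.13,0,0.97,0.02,-0.13,0,0.97,0.02,-0.13,0,0.97,0.02,-0.13,0]'

```text
time_s: 3.1
position: [0.3866, -0.0443, 0.1958]
tcp_rot: [[0.166, -0.001, -0.986], [0.986, 0.001, 0.166], [0.001, -1.0, 0.001]]
wrist_force: [-0.3, -0.9, -0.1]
gripper_width: 0.094
```

Emit:
move_arm --steps '[0.97,0.02,-0.13,0,0.97,0.02,-0.13,0,0.97,0.02,-0.13,0,0.97,0.02,-0.13,0]'

```text
time_s: 3.43
position: [0.41, 0.0297, 0.1941]
tcp_rot: [[0.167, -0.001, -0.986], [0.986, 0.001, 0.167], [0.001, -1.0, 0.002]]
wrist_force: [-0.1, 0.7, 1.3]
gripper_width: 0.094
```

```bash
python3 - <<'E'
from h import *
route([(.4576,.2314,.19)],82.8)
E
```

```text
[ 0.97   0.019 -0.062 -0.013]
[ 0.97   0.019 -0.103 -0.   ]
[ 0.639  0.013 -0.068 -0.   ]
end (array([0.4576, 0.2314, 0.19  ]), np.float64(82.8))
```

Batches work well. On to above the tab, then a wrist look.

Emit:
move_arm --steps '[0.97,0.019,-0.062,-0.013,0.97,0.019,-0.062,-0.013,0.97,0.019,-0.062,-0.013,0.97,0.019,-0.062,-0.013]'

```text
time_s: 3.77
position: [0.428, 0.1043, 0.1923]
tcp_rot: [[0.128, -0.002, -0.992], [0.992, 0.0, 0.128], [0.0, -1.0, 0.002]]
wrist_force: [-0.3, -0.1, -0.1]
gripper_width: 0.0942
```

Emit:
move_arm --steps '[0.97,0.019,-0.103,0,0.97,0.019,-0.103,0,0.97,0.019,-0.103,0,0.97,0.019,-0.103,0]'

```text
time_s: 4.1
position: [0.4465, 0.1788, 0.1905]
tcp_rot: [[0.129, -0.003, -0.992], [0.992, -0.0, 0.129], [-0.0, -1.0, 0.003]]
wrist_force: [-0.2, -0.0, -0.2]
gripper_width: 0.0942
```

Emit:
move_arm --steps '[0.69,0.013,-0.068,0,0.69,0.013,-0.068,0,0.69,0.013,-0.068,0,0.69,0.013,-0.068,0]'

```text
time_s: 4.43
position: [0.4591, 0.2312, 0.1892]
tcp_rot: [[0.129, -0.003, -0.992], [0.992, -0.001, 0.129], [-0.001, -1.0, 0.003]]
wrist_force: [-0.8, -0.6, -0.0]
gripper_width: 0.0942
```

```bash
python3 - <<'E'
from h import *
w=snap("wrist");save(w,"w1.png",None,1.4)
import pickle;pickle.dump(w,open("w1.pkl","wb"))
st=robot.read_state();print(st["position"],yawof(np.array(st["tcp_rot"])),st["time_s"],st["qpos"])
for p in((.4576,.2314,.0975),(.4396,-.0204,.058),(.4795,.081,.024)):print(proj(w,p)*1.4)
C=cloud(w);t=np.radians(-7.2);B=np.array([[np.cos(t),-np.sin(t),0],[np.sin(t),np.cos(t),0],[0,0,1]])
L=C@B;m=(w["depth"]>0)&(L[...,2]>.088)&(L[...,2]<.103)&(L[...,0]<.441)&(L[...,1]>.25)&(L[...,1]<.33);q=L[m];print(len(q),q.min(0),q.max(0),np.percentile(q,[3,97],0) if len(q) else 0)
E
```

```text
[0.459  0.231  0.1894] 82.53982519990356 4.4833 [ 22.6152  13.4871  94.0312   0.0352  72.6569 -59.9351]
[386.6623 287.83  ]
[ 56.6445 293.8402]
[216.0571 313.6082]
946 [0.4113 0.2734 0.0908] [0.441  0.3009 0.0984] [[0.4117 0.2744 0.0942]
 [0.4402 0.3006 0.0976]]
```

View pics/w1.png

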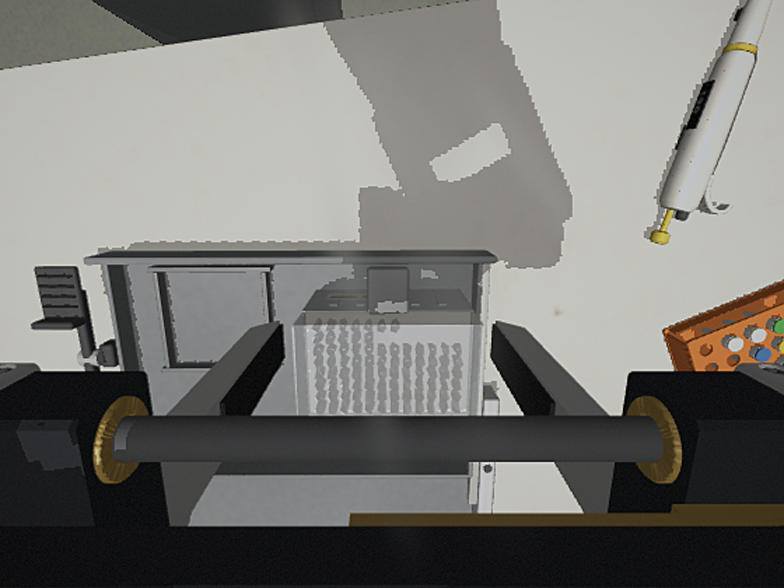

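Wrist view: the tab is at (388,288), as predicted at (387,288), with the bay at left around (216,315) and the paddle at (57,292). Next: lower onto the tab and close.

```bash
python3 - <<'E'
from h import *
plan([((.4557,.2319,.135),82.8),((.4557,.2319,.084),82.8)])
E
```

```text
[ 0.005  0.68   0.042 -0.001]
[ 0.     0.638  0.    -0.   ]
```

Emit:
move_arm --steps '[0.005,0.34,0.042,0,0.005,0.68,0.042,0,0.005,0.68,0.042,0,0.005,0.68,0.042,0]'

```text
time_s: 4.82
position: [0.4553, 0.2305, 0.135]
tcp_rot: [[0.131, -0.005, -0.991], [0.991, -0.002, 0.131], [-0.002, -1.0, 0.005]]
wrist_force: [0.6, 1.0, 0.2]
gripper_width: 0.094
```

Emit:
move_arm --steps '[0,0.32,0,0,0,0.645,0,0,0,0.645,0,0,0,0.645,0,0,0,0.645,0,0]'

```text
time_s: 5.23
position: [0.4561, 0.2305, 0.0857]
tcp_rot: [[0.131, -0.002, -0.991], [0.991, -0.001, 0.131], [-0.001, -1.0, 0.002]]
wrist_force: [-0.6, 1.9, 0.2]
gripper_width: 0.094
```

Emit:
move_arm --steps '[0,0,0,0,0,0,0,0,0,0,0,0,0,0,0,0,0,0,0,0,0,0,0,0,0,0,0,0,0,0,0,0]' --jaw -1 --newtons 8

```text
time_s: 5.9
position: [0.4561, 0.2305, 0.0857]
tcp_rot: [[0.131, -0.002, -0.991], [0.991, -0.001, 0.131], [-0.001, -1.0, 0.002]]
wrist_force: [-0.1, -0.1, 0.0]
gripper_width: 0.0441
```

Emit:
move_arm --steps '[0,0,0,0,0,0,0,0,0,0,0,0,0,0,0,0]'

```text
time_s: 6.23
position: [0.4562, 0.2314, 0.0859]
tcp_rot: [[0.131, -0.002, -0.991], [0.991, 0.001, 0.131], [0.001, -1.0, 0.002]]
wrist_force: [0.1, 7.3, -0.8]
gripper_width: 0.0278
```

```bash
cat >> h.py <<'E'
T=np.radians(-7.2);EX=np.array([np.cos(T),np.sin(T),0])
def arc(a0,a1,n,r=(-.105,.007)):
    """rows: from lid angle a0 to a1 (rad), grip at r rel. hinge"""
    p=np.array(robot.read_state()["position"])
    f=lambda a:np.array([r[0]*np.cos(a)+r[1]*np.sin(a), -r[0]*np.sin(a)+r[1]*np.cos(a)])
    w=[]
    for a in np.linspace(a0,a1,n+1)[1:]:
        d=f(a)-f(a0);w.append((p+EX*d[0]+np.array([0,0,d[1]]),82.8))
    rows(w)
E
python3 - <<'E'
from h import *
arc(0,.35,8)
E
```

```text
[0.4562 0.2314 0.0859] 82.45261040267526
[[0.0, -0.057, -0.005, -0.002], [0.0, -0.114, -0.012, -0.002], [0.0, -0.171, -0.022, -0.002], [0.0, -0.227, -0.035, -0.002], [0.001, -0.283, -0.05, -0.002], [0.001, -0.338, -0.067, -0.002], [0.001, -0.392, -0.087, -0.002], [0.001, -0.445, -0.109, -0.002]]
```

Emit:
move_arm --steps '[0.01,-0.057,-0.005,0,0.01,-0.114,-0.012,0,0.01,-0.171,-0.022,0,0.01,-0.227,-0.035,0,0.01,-0.283,-0.05,0,0.01,-0.338,-0.067,0,0.01,-0.392,-0.087,0,0.01,-0.445,-0.109,0]'

```text
time_s: 6.9
position: [0.4651, 0.2307, 0.1219]
tcp_rot: [[0.131, -0.002, -0.991], [0.991, 0.001, 0.131], [0.0, -1.0, 0.002]]
wrist_force: [-0.0, -4.7, -1.6]
gripper_width: 0.028
```

```bash
python3 - <<'E'
from h import *
arc(.34,.85,8)
E
```

```text
[0.4651 0.2307 0.1219] 82.44984173431415
[[0.0, -0.076, -0.035, -0.002], [0.001, -0.15, -0.076, -0.002], [0.001, -0.22, -0.12, -0.002], [0.001, -0.288, -0.17, -0.002], [0.002, -0.353, -0.223, -0.002], [0.002, -0.414, -0.281, -0.002], [0.002, -0.471, -0.342, -0.002], [0.003, -0.524, -0.407, -0.002]]
```

Emit:
move_arm --steps '[-0.005,-0.076,-0.035,0,-0.005,-0.15,-0.076,0,-0.005,-0.22,-0.12,0,-0.005,-0.288,-0.17,0,-0.005,-0.353,-0.223,0,-0.005,-0.414,-0.281,0,-0.005,-0.471,-0.342,0,-0.005,-0.524,-0.407,0]'

```text
time_s: 7.57
position: [0.4979, 0.2262, 0.1643]
tcp_rot: [[0.131, -0.002, -0.991], [0.991, 0.001, 0.131], [0.001, -1.0, 0.002]]
wrist_force: [1.2, 4.0, -1.3]
gripper_width: 0.0279
```

```bash
python3 - <<'E'
from h import *
arc(.84,1.35,8)
print(robot.read_state()["qpos"])
E
```

```text
[0.4979 0.2262 0.1643] 82.45593224464002
[[0.0, -0.05, -0.068, -0.002], [0.001, -0.095, -0.138, -0.002], [0.001, -0.136, -0.211, -0.002], [0.002, -0.172, -0.287, -0.002], [0.002, -0.203, -0.365, -0.002], [0.003, -0.229, -0.445, -0.002], [0.003, -0.25, -0.526, -0.002], [0.004, -0.265, -0.608, -0.002]]
[ 20.5435  18.9302  90.5179   0.1103  70.627  -61.9491]
```

Emit:
move_arm --steps '[0.003,-0.05,-0.068,0,0.003,-0.095,-0.138,0,0.003,-0.136,-0.211,0,0.003,-0.172,-0.287,0,0.003,-0.203,-0.365,0,0.003,-0.229,-0.445,0,0.003,-0.25,-0.526,0,0.003,-0.265,-0.608,0]'

```text
time_s: 8.23
position: [0.5469, 0.22, 0.1856]
tcp_rot: [[0.131, -0.002, -0.991], [0.991, 0.001, 0.131], [0.001, -1.0, 0.002]]
wrist_force: [-0.3, 2.3, -0.7]
gripper_width: 0.0279
```

```bash
python3 - <<'E'
from h import *
arc(1.34,1.62,8)
b=snap("top");C=cloud(b);m=b["depth"]>0;w=C[m]
q=w[(w[:,2]>.3)&(w[:,2]<.7)&(w[:,1]>.1)&(w[:,1]<.35)&(w[:,0]<.606)]
for z in np.arange(.32,.66,.03):
    k=q[abs(q[:,2]-z)<.015]
    if len(k):print(round(z,2),len(k),k[:,0].max())
s=snap("scene");save(s,"s2.png",(60,60,400,360),2)
E
```

```text
[0.5469 0.22   0.1856] 82.45526232949271
[[0.0, -0.007, -0.046, -0.002], [0.001, -0.012, -0.091, -0.002], [0.001, -0.016, -0.137, -0.002], [0.001, -0.018, -0.183, -0.002], [0.001, -0.018, -0.229, -0.002], [0.002, -0.017, -0.275, -0.002], [0.002, -0.014, -0.321, -0.002], [0.002, -0.01, -0.367, -0.002]]
0.32 759 0.5755876853587127
0.35 51 0.5633846461798124
0.38 49 0.5740191718460138
0.41 108 0.5400745030387811
0.44 257 0.5943362674023684
0.47 1366 0.5990241795341047
0.5 3252 0.5873619248811871
0.53 2358 0.4891344631301942
0.56 3520 0.6044555899107983
0.59 4765 0.6059531531260997
0.62 3582 0.579266196534903
0.65 390 0.5791991145831693
```

View pics/s2.png

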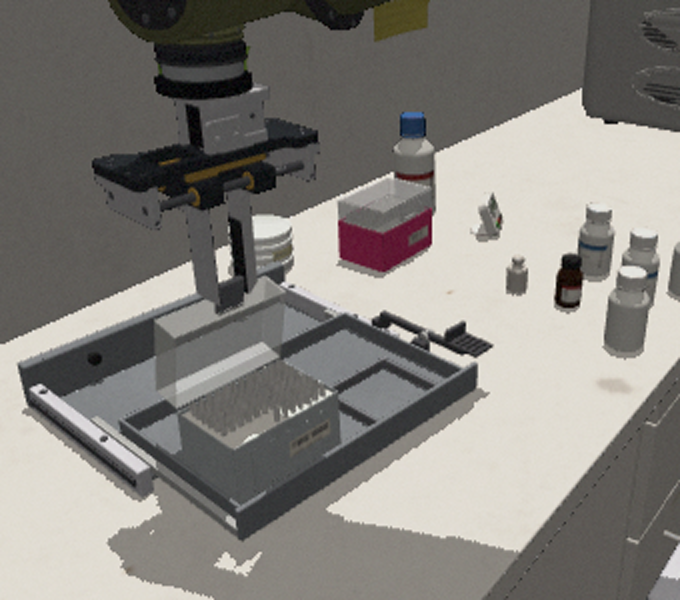

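Scene view: the lid stands nearly upright, held by the tab at about (230,295), with the wrist just below the cabinet line. Wrist top is about 0.515 m and the cabinet bottom 0.54 m, so the arc can continue gripped.

Emit:
move_arm --steps '[0.001,-0.007,-0.046,0,0.001,-0.012,-0.091,0,0.001,-0.016,-0.137,0,0.001,-0.018,-0.183,0,0.001,-0.018,-0.229,0,0.002,-0.017,-0.275,0,0.002,-0.014,-0.321,0,0.002,-0.01,-0.367,0]'

```text
time_s: 9.0
position: [0.5767, 0.2163, 0.1864]
tcp_rot: [[0.132, -0.001, -0.991], [0.991, 0.002, 0.132], [0.002, -1.0, 0.001]]
wrist_force: [0.5, 2.7, -1.1]
gripper_width: 0.028
```

```bash
python3 - <<'E'
from h import *
arc(1.64,1.88,8)
E
```

```text
[0.5767 0.2163 0.1864] 82.43753663808722
[[0.0, 0.006, -0.039, -0.002], [0.0, 0.013, -0.078, -0.002], [0.001, 0.021, -0.116, -0.002], [0.001, 0.03, -0.155, -0.002], [0.001, 0.041, -0.193, -0.002], [0.001, 0.053, -0.231, -0.002], [0.002, 0.065, -0.268, -0.002], [0.002, 0.079, -0.305, -0.002]]
```

Emit:
move_arm --steps '[0,0.006,-0.039,0,0,0.013,-0.078,0,0.001,0.021,-0.116,0,0.001,0.03,-0.155,0,0.001,0.041,-0.193,0,0.001,0.053,-0.231,0,0.002,0.065,-0.268,0,0.002,0.079,-0.305,0]'

```text
time_s: 9.67
position: [0.6013, 0.2131, 0.1801]
tcp_rot: [[0.132, -0.001, -0.991], [0.991, 0.002, 0.132], [0.002, -1.0, 0.001]]
wrist_force: [0.0, 1.3, 2.3]
gripper_width: 0.0277
```

Emit:
move_arm --steps '[0,0,0,0,0,0,0,0,0,0,0,0,0,0,0,0]' --jaw 0.2

```text
time_s: 10.0
position: [0.6011, 0.213, 0.18]
tcp_rot: [[0.132, -0.001, -0.991], [0.991, 0.001, 0.132], [0.001, -1.0, 0.001]]
wrist_force: [0.3, -0.8, 0.2]
gripper_width: 0.051
```

Emit:
move_arm --steps '[0,0,0.2,0,0,0,0.5,0,0,0,0.9,0,0,0,0.9,0]'

```text
time_s: 10.33
position: [0.5258, 0.2231, 0.1798]
tcp_rot: [[0.13, -0.003, -0.991], [0.991, 0.001, 0.13], [0.001, -1.0, 0.003]]
wrist_force: [0.4, 0.0, 0.3]
gripper_width: 0.0564
```

```bash
python3 - <<'E'
from h import *
s=snap("scene");save(s,"s3.png",(60,120,320,340),2)
C=cloud(s);L=C.copy()
t=T;B=np.array([[np.cos(t),-np.sin(t),0],[np.sin(t),np.cos(t),0],[0,0,1]]);L=C@B
m=(s["depth"]>0)&(L[...,2]>.1)&(L[...,2]<.25)&(abs(L[...,1]-.287)<.07)&(L[...,0]>.5)&(L[...,0]<.65)
q=L[m]
for z in np.arange(.1,.25,.015):
    k=q[abs(q[:,2]-z)<.0075]
    if len(k):print(round(z,3),len(k),k[:,0].min(),np.median(k[:,0]),k[:,0].max(),k[:,1].min(),k[:,1].max())
route([(.45,-.05,.2),(.4,-.2,.2),(.453,-.3844,.2)],90)
E
```

```text
0.1 266 0.5318944373693835 0.56580349418208 0.5709131959672191 0.22481504373498443 0.34733636994757944
0.115 520 0.5337464733847628 0.5696077719145466 0.576210963140913 0.22406859387546565 0.3478884437174359
0.13 498 0.5394642402037977 0.5747525724617701 0.5811133570889924 0.2245928206915404 0.34772398319581416
0.145 404 0.547723657357796 0.5796610930001871 0.5855953771201203 0.2243824973667053 0.34766705281616395
0.16 232 0.5520523538746913 0.565173340334459 0.5891890077581196 0.22541314184855699 0.3476813585426144
0.175 59 0.558792408341185 0.5647109340634631 0.572460768819436 0.2890311919652188 0.30063958720725154
0.19 75 0.5002394213611678 0.5700294583174041 0.5762548450861271 0.25606270607152387 0.32725824047622243
0.205 12 0.500047667784828 0.501358307599983 0.5023126344534411 0.25639219624396087 0.3271606038915826
0.22 14 0.5002339599200106 0.5010984987182288 0.5040626010702312 0.2561304001345693 0.3275382092162572
0.235 14 0.5000366603593033 0.5014038029731616 0.5043469185096622 0.2561937040135649 0.3275197773472684
[-0.97  -0.068  0.144 -0.042]
[-0.97  -0.069  0.277 -0.   ]
[-0.97  -0.069  0.277 -0.   ]
[-0.529 -0.038  0.151 -0.   ]
[-0.97   0.     0.323 -0.   ]
[-0.905  0.     0.302 -0.   ]
[-0.97   0.    -0.279 -0.   ]
[-0.97   0.    -0.279 -0.   ]
[-0.365  0.    -0.105 -0.   ]
end (array([ 0.453 , -0.3844,  0.2   ]), np.float64(90.00000000000001))
```

View pics/s3.png

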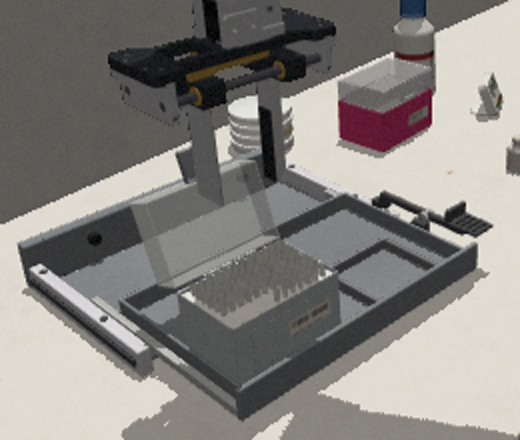

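The lid rests open: slope ≈ 20° past vertical in the scene picture, with the fingers clear. Now to the bottle, jaw direction kept.

```bash
python3 - <<'E'
from h import *
route([(.45,.1,.2),(.453,-.3844,.19)],82.8)
E
```

```text
[-0.97  -0.144  0.45  -0.002]
[-0.679 -0.101  0.32  -0.   ]
[-0.97   0.02  -0.129 -0.   ]
[-0.97   0.02  -0.129 -0.   ]
[-0.97   0.02  -0.129 -0.   ]
[-0.97   0.02  -0.129 -0.   ]
[-0.97   0.02  -0.129 -0.   ]
[-0.97   0.02  -0.129 -0.   ]
[-0.183  0.004 -0.024 -0.   ]
end (array([ 0.453 , -0.3844,  0.19  ]), np.float64(82.8))
```

Emit:
move_arm --steps '[-0.97,-0.144,0.45,0,-0.97,-0.144,0.45,0,-0.97,-0.144,0.45,0,-0.97,-0.144,0.45,0]' --jaw 1

```text
time_s: 10.72
position: [0.4826, 0.1494, 0.193]
tcp_rot: [[0.132, 0.001, -0.991], [0.991, 0.002, 0.132], [0.002, -1.0, -0.0]]
wrist_force: [0.4, 0.4, 0.2]
gripper_width: 0.0796
```

Emit:
move_arm --steps '[-0.68,-0.1,0.32,0,-0.68,-0.1,0.32,0,-0.68,-0.1,0.32,0,-0.68,-0.1,0.32,0]'

```text
time_s: 11.05
position: [0.451, 0.099, 0.2013]
tcp_rot: [[0.133, 0.002, -0.991], [0.991, 0.002, 0.133], [0.002, -1.0, -0.002]]
wrist_force: [-0.0, -0.2, -0.0]
gripper_width: 0.0939
```

Emit:
move_arm --steps '[-0.97,0.02,-0.129,0,-0.97,0.02,-0.129,0,-0.97,0.02,-0.129,0,-0.97,0.02,-0.129,0]'

```text
time_s: 11.38
position: [0.4519, 0.0202, 0.1993]
tcp_rot: [[0.135, 0.002, -0.991], [0.991, 0.002, 0.136], [0.002, -1.0, -0.001]]
wrist_force: [-0.6, 0.7, 0.4]
gripper_width: 0.0941
```

Emit:
move_arm --steps '[-0.97,0.02,-0.129,0,-0.97,0.02,-0.129,0,-0.97,0.02,-0.129,0,-0.97,0.02,-0.129,0]'

```text
time_s: 11.72
position: [0.4524, -0.058, 0.1973]
tcp_rot: [[0.137, 0.001, -0.991], [0.991, 0.002, 0.137], [0.003, -1.0, -0.001]]
wrist_force: [0.5, 0.8, -0.4]
gripper_width: 0.0941
```

Emit:
move_arm --steps '[-0.97,0.02,-0.129,0,-0.97,0.02,-0.129,0,-0.97,0.02,-0.129,0,-0.97,0.02,-0.129,0]'

```text
time_s: 12.05
position: [0.4526, -0.1359, 0.1952]
tcp_rot: [[0.138, 0.001, -0.99], [0.99, 0.003, 0.138], [0.003, -1.0, -0.001]]
wrist_force: [-1.2, 0.3, -0.1]
gripper_width: 0.0939
```

Emit:
move_arm --steps '[-0.97,0.02,-0.129,0,-0.97,0.02,-0.129,0,-0.97,0.02,-0.129,0,-0.97,0.02,-0.129,0]'

```text
time_s: 12.38
position: [0.4528, -0.2133, 0.193]
tcp_rot: [[0.138, 0.0, -0.99], [0.99, 0.004, 0.138], [0.004, -1.0, -0.0]]
wrist_force: [0.3, 0.8, 0.8]
gripper_width: 0.0934
```

Emit:
move_arm --steps '[-0.97,0.02,-0.129,0,-0.97,0.02,-0.129,0,-0.97,0.02,-0.129,0,-0.97,0.02,-0.129,0]'

```text
time_s: 12.72
position: [0.453, -0.2905, 0.1908]
tcp_rot: [[0.138, 0.0, -0.99], [0.99, 0.004, 0.138], [0.004, -1.0, 0.0]]
wrist_force: [-1.1, -0.4, -0.3]
gripper_width: 0.0941
```

Emit:
move_arm --steps '[-0.97,0.02,-0.129,0,-0.97,0.02,-0.129,0,-0.97,0.02,-0.129,0,-0.97,0.02,-0.129,0]'

```text
time_s: 13.05
position: [0.4533, -0.3676, 0.1885]
tcp_rot: [[0.137, -0.0, -0.991], [0.991, 0.005, 0.137], [0.005, -1.0, 0.001]]
wrist_force: [0.2, 0.6, -0.6]
gripper_width: 0.0942
```

```bash
python3 - <<'E'
from h import *
w=snap("wrist");C=cloud(w);q=C[(w["depth"]>0)&(C[...,2]>.085)&(C[...,2]<.106)&(np.hypot(C[...,0]-.453,C[...,1]+.384)<.05)]
print(len(q),(q.max(0)+q.min(0))/2,q.max(0)-q.min(0))
q=C[(w["depth"]>0)&(C[...,2]>.02)&(C[...,2]<.07)&(np.hypot(C[...,0]-.453,C[...,1]+.384)<.05)]
c=cv2.minEnclosingCircle(q[:,:2].astype(np.float32)) if len(q) else 0;print(len(q),c)
save(w,"w2.png",None,1.4)
print(robot.read_state()["position"],robot.read_state()["qpos"])
route([(.453,-.3844,.12)],82.8)
E
```

```text
1178 [ 0.4547 -0.3866  0.0932] [0.035  0.0349 0.0157]
674 ((0.45440787076950073, -0.3865434229373932), 0.024963079020380974)
[ 0.4534 -0.3669  0.1887] [ -42.6771   22.2959   82.5713    0.2144   75.3348 -124.8841]
[-0.217  0.859 -0.025 -0.004]
end (array([ 0.453 , -0.3844,  0.12  ]), np.float64(82.79999999999998))
```

View pics/w2.png

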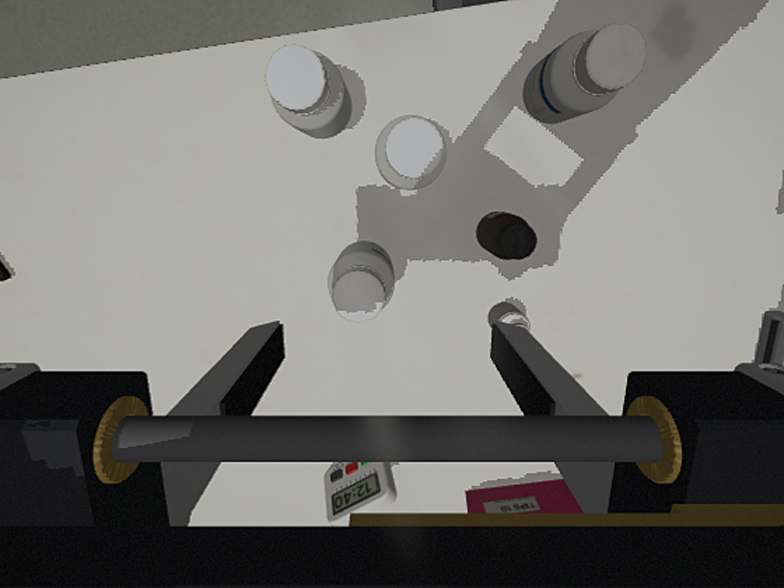

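Wrist view: the target bottle is at (360,285), nearest the gripper, with the check weight at (510,315) and the brown bottle at (508,237), both clear of the finger paths. Measured centre (0.4545, -0.3865).

```bash
python3 - <<'E'
from h import *
plan([((.4545,-.3865,.12),82.8),((.4545,-.3865,.078),82.8),((.4545,-.3865,.036),82.8)])
E
```

```text
[-0.241  0.859 -0.048 -0.004]
[ 0.     0.525  0.    -0.   ]
[ 0.     0.525  0.    -0.   ]
```

Emit:
move_arm --steps '[-0.25,0.2,-0.05,-0.004,-0.25,0.5,-0.05,-0.004,-0.25,0.86,-0.05,-0.004,-0.25,0.86,-0.05,-0.004,-0.25,0.86,-0.05,-0.004]'

```text
time_s: 13.52
position: [0.455, -0.3849, 0.1198]
tcp_rot: [[0.122, -0.001, -0.992], [0.992, 0.007, 0.122], [0.006, -1.0, 0.002]]
wrist_force: [1.7, -0.0, 0.5]
gripper_width: 0.094
```

```bash
python3 - <<'E'
from h import *
plan([((.4545,-.3865,.078),82.8),((.4545,-.3865,.036),82.8)])
E
```

```text
[-0.02   0.523  0.004  0.001]
[ 0.     0.525  0.    -0.   ]
```

Emit:
move_arm --steps '[-0.02,0.25,0.004,0,-0.02,0.52,0.004,0,-0.02,0.75,0.004,0,-0.02,1,0.004,0,-0.02,1,0.004,0,-0.02,1,0.004,0]'

```text
time_s: 14.02
position: [0.4552, -0.3856, 0.0415]
tcp_rot: [[0.121, -0.001, -0.993], [0.993, 0.006, 0.121], [0.006, -1.0, 0.001]]
wrist_force: [-0.1, -0.3, 0.1]
gripper_width: 0.0941
```

Emit:
move_arm --steps '[0,0.03,0,0,0,0.05,0,0,0,0.05,0,0,0,0.05,0,0,0,0.05,0,0,0,0.05,0,0,0,0.05,0,0,0,0.05,0,0]' --jaw -1 --newtons 15

```text
time_s: 14.68
position: [0.4552, -0.3857, 0.0377]
tcp_rot: [[0.122, -0.001, -0.993], [0.993, 0.006, 0.121], [0.006, -1.0, 0.001]]
wrist_force: [-1.3, -0.3, 0.6]
gripper_width: 0.0485
```

Emit:
move_arm --steps '[0,0,0,0,0,0,0,0,0,0,0,0]'

```text
time_s: 14.93
position: [0.4552, -0.3857, 0.0377]
tcp_rot: [[0.121, -0.001, -0.993], [0.993, 0.006, 0.121], [0.006, -1.0, 0.001]]
wrist_force: [0.8, 0.1, 1.3]
gripper_width: 0.0493
```

```bash
python3 - <<'E'
from h import *
route([(.454,-.386,.155),(.452,-.2,.17),(.4795,.081,.17)],82.8)
E
```

```text
[-0.003 -0.97   0.01   0.001]
[-0.002 -0.497  0.005 -0.   ]
[ 0.97  -0.079  0.133 -0.   ]
[ 0.97  -0.079  0.133 -0.   ]
[ 0.364 -0.03   0.05  -0.   ]
[ 0.97   0.     0.027 -0.   ]
[ 0.97   0.     0.027 -0.   ]
[ 0.97   0.     0.027 -0.   ]
[ 0.618  0.     0.017 -0.   ]
end (array([0.4795, 0.081 , 0.17  ]), np.float64(82.8))
```

Emit:
move_arm --steps '[0,-0.2,0,0,0,-0.45,0,0,0,-0.7,0,0,0,-0.95,0,0,0,-0.95,0,0]'

```text
time_s: 15.35
position: [0.4563, -0.3872, 0.1173]
tcp_rot: [[0.121, 0.003, -0.993], [0.993, 0.002, 0.121], [0.003, -1.0, -0.003]]
wrist_force: [0.2, -0.0, -0.9]
gripper_width: 0.0491
```

Emit:
move_arm --steps '[0.1,-0.3,0,0,0.3,-0.5,0.02,0,0.5,-0.6,0.05,0,0.7,-0.65,0.08,0,0.9,-0.65,0.1,0]'

```text
time_s: 15.77
position: [0.4569, -0.3141, 0.1692]
tcp_rot: [[0.122, 0.003, -0.993], [0.993, 0.002, 0.122], [0.002, -1.0, -0.003]]
wrist_force: [0.3, 0.9, -1.6]
gripper_width: 0.0495
```

Emit:
move_arm --steps '[0.25,0,0.03,0,0.5,0,0.05,0,0.75,0,0.08,0,0.97,0,0.1,0,0.97,0,0.1,0]'

```text
time_s: 16.18
position: [0.4582, -0.2336, 0.1683]
tcp_rot: [[0.12, 0.002, -0.993], [0.993, 0.003, 0.12], [0.004, -1.0, -0.002]]
wrist_force: [0.7, 0.6, -1.4]
gripper_width: 0.0491
```

Emit:
move_arm --steps '[0.25,0,0.03,0,0.5,0,0.05,0,0.75,0,0.08,0,0.97,0,0.1,0,0.97,0,0.1,0]'

```text
time_s: 16.6
position: [0.4593, -0.1537, 0.1677]
tcp_rot: [[0.118, 0.001, -0.993], [0.993, 0.004, 0.118], [0.004, -1.0, -0.001]]
wrist_force: [-0.5, -1.3, -2.4]
gripper_width: 0.0492
```

```bash
python3 - <<'E'
from h import *
print(robot.read_state()["gripper_width"])
route([(.4795,.081,.16)],82.8)
E
```

```text
0.04915551445899661
[0.97  0.032 0.032 0.002]
[ 0.97   0.032  0.039 -0.   ]
[ 0.97   0.032  0.039 -0.   ]
[ 0.033  0.001  0.001 -0.   ]
end (array([0.4795, 0.081 , 0.16  ]), np.float64(82.8))
```

Emit:
move_arm --steps '[0.25,0,0.01,0,0.5,0,0.02,0,0.75,0.01,0.03,0,0.97,0.02,0.03,0,0.97,0.02,0.03,0]'

```text
time_s: 17.02
position: [0.4662, -0.0749, 0.1656]
tcp_rot: [[0.117, 0.0, -0.993], [0.993, 0.005, 0.117], [0.005, -1.0, 0.0]]
wrist_force: [0.2, -0.2, -1.8]
gripper_width: 0.0489
```

Emit:
move_arm --steps '[0.25,0,0.01,0,0.5,0,0.02,0,0.75,0.01,0.03,0,0.97,0.02,0.04,0,0.97,0.02,0.04,0]'

```text
time_s: 17.43
position: [0.4722, 0.0036, 0.1637]
tcp_rot: [[0.115, -0.001, -0.993], [0.993, 0.005, 0.115], [0.005, -1.0, 0.001]]
wrist_force: [0.8, 0.1, -1.6]
gripper_width: 0.0487
```

Emit:
move_arm --steps '[0.25,0,0.01,0,0.5,0,0.02,0,0.75,0.01,0.03,0,0.95,0.02,0.04,0,0.95,0.02,0.04,0]'

```text
time_s: 17.85
position: [0.4781, 0.0803, 0.1619]
tcp_rot: [[0.114, -0.001, -0.993], [0.993, 0.005, 0.114], [0.005, -1.0, 0.002]]
wrist_force: [-0.5, -0.6, -2.0]
gripper_width: 0.049
```

```bash
python3 - <<'E'
from h import *
import pickle;w=pickle.load(open("w1.pkl","rb"))
t=T;B=np.array([[np.cos(t),-np.sin(t),0],[np.sin(t),np.cos(t),0],[0,0,1]])
c=np.array([onz(w,u/1.4,v/1.4,.036) for u,v in((168,272),(266,270),(270,362),(176,365))]);print("bay",c.mean(0),c@B)
L=cloud(w)@B;d=(w["depth"]>0)
m=d&(L[...,2]>.031)&(L[...,2]<.042)&(L[...,0]>.415)&(L[...,0]<.53)&(L[...,1]>.08)&(L[...,1]<.2);q=L[m];print(len(q))
for ax in(0,1):print(ax,np.histogram(q[:,ax],bins=np.arange(.08 if ax else .415,.2 if ax else .53,.004))[0])
for z0,z1 in((.053,.064),(.066,.08)):
    m=d&(L[...,2]>z0)&(L[...,2]<z1)&(L[...,0]>.4)&(L[...,0]<.5)&(L[...,1]>.0)&(L[...,1]<.07);q=L[m];print("paddle",len(q),np.percentile(q,[2,98],0) if len(q) else 0)
st=robot.read_state();print(st["position"],st["gripper_width"])
E
```

```text
bay [0.481  0.0889 0.036 ] [[0.4266 0.1104 0.036 ]
 [0.4252 0.1896 0.036 ]
 [0.505  0.1872 0.036 ]
 [0.5075 0.1068 0.036 ]]
985
0 [  0 110 246  32  35  29  33  32  29  35  29  29  29  26  15  12  20  15
  15  15  14  16  14  63  92   0   0   0]
1 [  0   0   0  23 232 156  26  28  31  27  31  25  31  20  17  11  15  14
  13  14  14  14  14  14  14  15 126  57   3]
paddle 1496 [[0.4182 0.0213 0.0534]
 [0.4967 0.0519 0.0621]]
paddle 183 [[0.4572 0.0211 0.0661]
 [0.462  0.0515 0.0711]]
[0.4781 0.0803 0.1619] 0.04897613801367604
```

```bash
python3 - <<'E'
from h import *
plan([((.4807,.0829,.10),82.8),((.4807,.0829,.0625),82.8)])
E
```

```text
[ 0.037  0.774 -0.028  0.004]
[ 0.     0.469  0.    -0.   ]
```

Emit:
move_arm --steps '[0.037,0,-0.028,0.004,0.037,0.2,-0.028,0.004,0.037,0.4,-0.028,0.004,0.037,0.6,-0.028,0.004,0.037,0.774,-0.028,0.004,0.037,0.774,-0.028,0.004]'

```text
time_s: 18.35
position: [0.4796, 0.0818, 0.0974]
tcp_rot: [[0.128, -0.005, -0.992], [0.992, 0.004, 0.128], [0.004, -1.0, 0.006]]
wrist_force: [0.3, -0.1, -2.8]
gripper_width: 0.0487
```

```bash
python3 - <<'E'
from h import *
plan([((.4807,.0829,.0625),82.8)])
E
```

```text
[ 0.015  0.437 -0.011 -0.001]
```

Emit:
move_arm --steps '[0.015,0.12,-0.011,0,0.015,0.24,-0.011,0,0.015,0.34,-0.011,0,0.015,0.4,-0.011,0,0.015,0.43,-0.011,0,0.015,0.43,-0.011,0,0.015,0.43,-0.011,0]'

```text
time_s: 18.93
position: [0.4806, 0.0831, 0.0633]
tcp_rot: [[0.128, -0.005, -0.992], [0.992, 0.005, 0.128], [0.004, -1.0, 0.005]]
wrist_force: [0.7, -1.1, -1.3]
gripper_width: 0.0494
```

Emit:
move_arm --steps '[0,0.01,0,0,0,0.02,0,0,0,0.02,0,0]'

```text
time_s: 19.18
position: [0.4807, 0.0831, 0.0618]
tcp_rot: [[0.128, -0.005, -0.992], [0.992, 0.005, 0.128], [0.004, -1.0, 0.005]]
wrist_force: [0.5, 0.1, -1.8]
gripper_width: 0.0488
```

Emit:
move_arm --steps '[0,0,0,0,0,0,0,0,0,0,0,0,0,0,0,0,0,0,0,0,0,0,0,0]' --jaw 0.6

```text
time_s: 19.68
position: [0.4807, 0.0831, 0.0618]
tcp_rot: [[0.128, -0.005, -0.992], [0.992, 0.005, 0.128], [0.004, -1.0, 0.005]]
wrist_force: [0.7, -0.0, -0.6]
gripper_width: 0.0747
```

Emit:
move_arm --steps '[0,-0.2,0,0,0,-0.45,0,0,0,-0.7,0,0,0,-0.98,0,0,0,-0.98,0,0]'

```text
time_s: 20.1
position: [0.4827, 0.083, 0.1441]
tcp_rot: [[0.128, 0.001, -0.992], [0.992, 0.005, 0.128], [0.005, -1.0, -0.001]]
wrist_force: [1.1, -0.6, 0.8]
gripper_width: 0.075
```

Emit:
move_arm --steps '[0,-0.2,0,0,0,-0.45,0,0,0,-0.6,0.1,0,0,-0.6,0.3,0,0,-0.6,0.5,0,0,-0.6,0.5,0]'

```text
time_s: 20.6
position: [0.4413, 0.088, 0.1918]
tcp_rot: [[0.127, 0.001, -0.992], [0.992, 0.005, 0.127], [0.005, -1.0, -0.0]]
wrist_force: [0.5, 0.4, -0.6]
gripper_width: 0.0748
```

```bash
python3 - <<'E'
from h import *
t=T;B=np.array([[np.cos(t),-np.sin(t),0],[np.sin(t),np.cos(t),0],[0,0,1]])
for n in("scene","top"):
    w=snap(n);L=cloud(w)@B;m=(w["depth"]>0)&(L[...,2]>.1)&(L[...,2]<.128)&(abs(L[...,0]-.4665)<.04)&(abs(L[...,1]-.1425)<.045);q=L[m]
    if len(q):print(n,len(q),(q.max(0)+q.min(0))/2,q.max(0)-q.min(0),q[:,2].max())
    if n=="scene":save(w,"s4.png",(60,100,320,320),2)
st=robot.read_state();print(st["position"],st["time_s"])
route([(.4391,-.0189,.16)],-7.2)
E
```

```text
scene 271 [0.4647 0.1445 0.1134] [0.036  0.0346 0.0265] 0.1266136938132374
top 11 [0.4754 0.1337 0.118 ] [0.0102 0.0069 0.0149] 0.12544458104047004
[0.4432 0.0879 0.192 ] 20.7
[-0.97   0.292 -0.087  0.278]
[-0.207  0.108 -0.297  0.222]
end (array([ 0.4391, -0.0189,  0.16  ]), np.float64(-7.200000000000003))
```

View pics/s4.png

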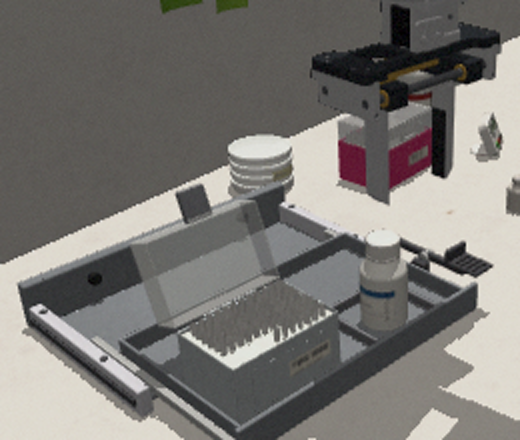

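Scene view: the bottle stands upright in the bay at (383,285) and the lid leans open. The measured cap centre is within 3 mm of the bay centre. Next: shut the fingers and go above the paddle.

```bash
python3 - <<'E'
from h import *
import pickle;w=pickle.load(open("w1.pkl","rb"))
t=T;B=np.array([[np.cos(t),-np.sin(t),0],[np.sin(t),np.cos(t),0],[0,0,1]])
a,b=pickle.load(open("s0.pkl","rb"))
for s in(w,a,b):
    L=cloud(s)@B;d=s["depth"]>0;print()
    for x in np.arange(.465,.60,.015):
        m=d&(abs(L[...,0]-x)<.0075)&(L[...,1]>.012)&(L[...,1]<.06)&(L[...,2]<.2);q=L[m]
        if len(q):
            k=q[q[:,2]>.034];print(round(x,3),q[:,2].max(),len(k),k[:,1].min() if len(k) else 0,k[:,1].max() if len(k) else 0)
route([(.436,-.0186,.18),(.436,-.0186,.075)],82.8)
E
```

```text
0.465 0.07169049457882842 314 0.01910182153939507 0.05204617912057661
0.48 0.05592977077102356 184 0.03933125250641202 0.05981608499076498
0.495 0.05655387996892428 284 0.03705811010684625 0.05988776777274098
0.51 0.0553826726698738 23 0.043672109400532684 0.05922969258972598
0.525 0.0005578163151313294 0 0 0

0.465 0.07291522865042167 54 0.019056808806197444 0.05169839792615684
0.48 0.056983134865238455 42 0.037583601955983946 0.059087993911776986
0.495 0.05790668786341564 41 0.036479682692125905 0.059516167932029865
0.51 0.057123713154730346 25 0.040612439623447606 0.057391900372926956
0.525 0.05758033707512558 25 0.042553675170044145 0.050450782333820596
0.54 0.05673227590110303 19 0.04204001138780877 0.04977806833429738
0.555 0.05645464226371717 35 0.040093261314885824 0.0503446402584794
0.57 0.055989984376064304 29 0.042217557056472066 0.051682221817426044
0.585 0.04276750368027923 2 0.03954168143604039 0.04423879412983739

0.465 0.07419366988880517 28 0.02091136904205331 0.05032538652190712
0.48 0.058678736314016856 26 0.0426789092996264 0.059921150446791346
0.495 0.059746944543295176 38 0.03883819975229175 0.0587118753318874
0.51 0.05783380728603674 18 0.04286078481687513 0.05065495258200721
0.525 0.060092126735948714 15 0.043845719013019 0.05084760347319204
0.54 0.061150451761169795 17 0.04275055361456044 0.04952947231560013
0.555 0.05694987819123301 21 0.04230817488584979 0.051000978080280535
0.57 0.054972204810795545 20 0.041017739823546846 0.05281253928854738
0.585 0.03455270084295448 1 0.05733251046066252 0.05733251046066252
[-0.97   0.11  -0.059 -0.001]
[-0.361  0.041 -0.021 -0.   ]
[ 0.    0.97  0.   -0.  ]
[ 0.     0.342  0.    -0.   ]
end (array([ 0.436 , -0.0186,  0.075 ]), np.float64(82.8))
```

Emit:
move_arm --steps '[-0.3,0.05,-0.02,0,-0.65,0.08,-0.04,0,-0.97,0.11,-0.06,0,-0.97,0.11,-0.06,0]' --jaw -1 --newtons 20

```text
time_s: 21.03
position: [0.4382, 0.0073, 0.1821]
tcp_rot: [[0.13, 0.001, -0.992], [0.992, 0.005, 0.13], [0.005, -1.0, -0.0]]
wrist_force: [1.1, -0.1, -0.5]
gripper_width: 0.0517
```

Emit:
move_arm --steps '[-0.36,0.04,-0.02,0,-0.36,0.04,-0.02,0,-0.36,0.3,-0.02,0,-0.36,0.6,-0.02,0,-0.36,0.9,-0.02,0,-0.36,0.97,-0.02,0,-0.36,0.97,-0.02,0]'

```text
time_s: 21.62
position: [0.4357, -0.0207, 0.1031]
tcp_rot: [[0.13, -0.003, -0.992], [0.992, 0.005, 0.13], [0.005, -1.0, 0.003]]
wrist_force: [0.1, -0.2, -0.5]
gripper_width: 0.005
```

```bash
python3 - <<'E'
from h import *
print(robot.read_state()["gripper_width"])
plan([((.436,-.0186,.066),82.8),((.436,-.0186,.05),82.8)])
E
```

```text
0.0050268227614903545
[ 0.027  0.464  0.    -0.001]
[ 0.   0.2  0.  -0. ]
```

Emit:
move_arm --steps '[0.027,0.15,0,0,0.027,0.3,0,0,0.027,0.4,0,0,0.027,0.464,0,0,0.027,0.464,0,0]'

```text
time_s: 22.03
position: [0.4361, -0.0183, 0.066]
tcp_rot: [[0.13, -0.003, -0.992], [0.992, 0.005, 0.13], [0.005, -1.0, 0.004]]
wrist_force: [0.6, -0.0, -0.1]
gripper_width: 0.0002
```

Emit:
move_arm --steps '[0,0.05,0,0,0,0.1,0,0,0,0.13,0,0,0,0.16,0,0,0,0.2,0,0,0,0.2,0,0]'

```text
time_s: 22.53
position: [0.436, -0.0183, 0.0497]
tcp_rot: [[0.13, -0.003, -0.992], [0.992, 0.005, 0.13], [0.005, -1.0, 0.004]]
wrist_force: [-1.7, 0.9, 3.5]
gripper_width: 0.0007
```

```bash
python3 - <<'E'
from h import *
p=np.array([.436,-.0186,.05]);rows([(p+EX*d-[0,0,0.0005],82.8) for d in np.linspace(.008,.064,8)])
E
```

```text
[ 0.436  -0.0183  0.0497] 82.54774561400244
[[-0.004, 0.002, -0.101, -0.001], [-0.003, 0.001, -0.201, -0.001], [-0.003, 0.001, -0.301, -0.001], [-0.003, 0.001, -0.401, -0.001], [-0.002, 0.0, -0.501, -0.001], [-0.002, -0.0, -0.601, -0.001], [-0.001, -0.0, -0.701, -0.001], [-0.001, -0.001, -0.801, -0.001]]
```

Emit:
move_arm --steps '[0,0.012,-0.05,0,0,0.012,-0.1,0,0,0.012,-0.15,0,0,0.012,-0.2,0,0,0.012,-0.25,0,0,0.012,-0.3,0,0,0.012,-0.36,0,0,0.012,-0.42,0]'

```text
time_s: 23.2
position: [0.4698, -0.0226, 0.0486]
tcp_rot: [[0.13, -0.003, -0.992], [0.992, 0.005, 0.13], [0.005, -1.0, 0.004]]
wrist_force: [-2.5, 1.6, 5.2]
gripper_width: 0.0005
```

```bash
python3 - <<'E'
from h import *
s=snap("scene");C=cloud(s)
t=T;B=np.array([[np.cos(t),-np.sin(t),0],[np.sin(t),np.cos(t),0],[0,0,1]]);L=C@B;d=s["depth"]>0
m=d&(L[...,2]>.04)&(L[...,2]<.056)&(L[...,1]>.1)&(L[...,1]<.33)&(L[...,0]<.455)&(L[...,0]>.38);print("wall",len(L[m]),np.percentile(L[m][:,0],[2,50]))
m=d&(L[...,2]>.1)&(L[...,2]<.128)&(abs(L[...,0]-.48)<.06)&(abs(L[...,1]-.1425)<.045);q=L[m];print("cap",(q.max(0)+q.min(0))/2,q[:,2].max())
print(robot.read_state()["position"]@B,robot.read_state()["wrist_force"])
E
```

```text
wall 637 [0.4428 0.4448]
cap [0.4984 0.1436 0.1129] 0.12566356358861586
[0.4699 0.0364 0.0488] [-0.9567  0.4833  4.3413]
```

Emit:
move_arm --steps '[0,0,-0.06,0,0,0,-0.12,0,0,0,-0.18,0,0,0,-0.24,0,0,0,-0.3,0,0,0,-0.34,0,0,0,-0.34,0]'

```text
time_s: 23.83
position: [0.4987, -0.0264, 0.0489]
tcp_rot: [[0.13, -0.0, -0.992], [0.992, 0.005, 0.13], [0.005, -1.0, 0.001]]
wrist_force: [1.8, -0.4, 4.2]
gripper_width: 0.0003
```

Emit:
move_arm --steps '[0,-0.1,0.02,0,0,-0.3,0.03,0,0,-0.6,0.03,0,0,-0.9,0.03,0,0,-0.98,0.03,0]'

```text
time_s: 24.25
position: [0.4973, -0.0267, 0.1308]
tcp_rot: [[0.13, 0.004, -0.992], [0.992, 0.004, 0.13], [0.005, -1.0, -0.003]]
wrist_force: [0.2, 0.4, 0.5]
gripper_width: 0.0003
```

Emit:
move_arm --steps '[0,0,0.3,0,0,0,0.6,0,0,0,0.97,0,0,0,0.97,0]'

```text
time_s: 24.58
position: [0.4163, -0.016, 0.1297]
tcp_rot: [[0.13, 0.001, -0.992], [0.992, 0.004, 0.13], [0.004, -1.0, -0.001]]
wrist_force: [0.3, -0.5, 0.5]
gripper_width: 0.0004
```

```bash
python3 - <<'E'
from h import *
t=T;B=np.array([[np.cos(t),-np.sin(t),0],[np.sin(t),np.cos(t),0],[0,0,1]])
for n in("scene","top"):
    s=snap(n);L=cloud(s)@B;d=s["depth"]>0
    m=d&(L[...,2]>.04)&(L[...,2]<.056)&(L[...,1]>.1)&(L[...,1]<.33)&(L[...,0]<.485)&(L[...,0]>.40);q=L[m];print(n,"wall",len(q),np.percentile(q[:,0],[2,50]) if len(q) else 0)
    m=d&(L[...,2]>.1)&(L[...,2]<.128)&(abs(L[...,0]-.53)<.06)&(abs(L[...,1]-.1425)<.045);q=L[m]
    if len(q):print("cap",(q.max(0)+q.min(0))/2,q[:,2].max())
p=np.array(robot.read_state()["position"]);print(p@B)
tgt=B@np.array([.40,.235,.13]);print(tgt)
route([tgt],82.8)
E
```

```text
scene wall 616 [0.4712 0.4735]
cap [0.5265 0.1442 0.1128] 0.12562630056933813
top wall 168 [0.4716 0.4745]
cap [0.526  0.144  0.1158] 0.12779519109362872
[0.4187 0.0362 0.1306]
[0.4263 0.183  0.13  ]
[ 0.97   0.003  0.096 -0.001]
[ 0.97   0.003  0.091 -0.   ]
[ 0.545  0.002  0.051 -0.   ]
end (array([0.4263, 0.183 , 0.13  ]), np.float64(82.8))
```

Tray at about 0.06 m, bottle and lid moved along with it. Now to the front wall.

Emit:
move_arm --steps '[0.25,0,0.1,0,0.6,0,0.1,0,0.97,0,0.1,0,0.97,0,0.1,0]'

```text
time_s: 25.02
position: [0.4231, 0.0645, 0.1309]
tcp_rot: [[0.128, 0.005, -0.992], [0.992, 0.005, 0.128], [0.005, -1.0, -0.004]]
wrist_force: [0.4, -0.4, 0.2]
gripper_width: 0.0006
```

Emit:
move_arm --steps '[0.35,0,0.05,0,0.7,0,0.09,0,0.97,0,0.09,0,0.97,0,0.09,0]'

```text
time_s: 25.35
position: [0.4266, 0.1447, 0.131]
tcp_rot: [[0.125, 0.005, -0.992], [0.992, 0.005, 0.125], [0.005, -1.0, -0.004]]
wrist_force: [0.7, -1.0, -0.4]
gripper_width: 0.0007
```

Emit:
move_arm --steps '[0.54,0,0.05,0,0.54,0.2,0.05,0,0.54,0.5,0.05,0,0.54,0.8,0.05,0,0.54,0.95,0.05,0,0.54,0.95,0.05,0]'

```text
time_s: 25.85
position: [0.4276, 0.1874, 0.0526]
tcp_rot: [[0.126, 0.001, -0.992], [0.992, 0.003, 0.126], [0.003, -1.0, -0.0]]
wrist_force: [-0.5, -0.7, -0.1]
gripper_width: 0.0006
```

```bash
python3 - <<'E'
from h import *
t=T;B=np.array([[np.cos(t),-np.sin(t),0],[np.sin(t),np.cos(t),0],[0,0,1]])
p=np.array(robot.read_state()["position"]);print(p@B)
plan([(B@np.array([.42,.235,.036]),82.8),(B@np.array([.49,.235,.036]),82.8)])
E
```

```text
[0.4008 0.2395 0.0526]
[-0.056  0.208 -0.24  -0.   ]
[-0.     0.    -0.875 -0.   ]
```

Emit:
move_arm --steps '[-0.05,0.1,0,0,-0.05,0.2,0,0,-0.05,0.208,-0.2,0,-0.05,0.208,-0.4,0,-0.05,0.208,-0.55,0,-0.05,0.208,-0.62,0,-0.05,0.208,-0.68,0]'

```text
time_s: 26.43
position: [0.4816, 0.1763, 0.0359]
tcp_rot: [[0.126, 0.001, -0.992], [0.992, 0.003, 0.126], [0.003, -1.0, -0.001]]
wrist_force: [-0.1, -0.4, 0.2]
gripper_width: 0.0002
```

Emit:
move_arm --steps '[0,0,-0.06,0,0,0,-0.12,0,0,0,-0.18,0,0,0,-0.24,0,0,0,-0.3,0,0,0,-0.36,0,0,0,-0.42,0,0,0,-0.48,0]'

```text
time_s: 27.1
position: [0.5201, 0.1713, 0.0359]
tcp_rot: [[0.126, 0.001, -0.992], [0.992, 0.003, 0.126], [0.003, -1.0, -0.001]]
wrist_force: [-3.6, -1.4, 1.3]
gripper_width: 0.0004
```

```bash
python3 - <<'E'
from h import *
t=T;B=np.array([[np.cos(t),-np.sin(t),0],[np.sin(t),np.cos(t),0],[0,0,1]])
p=np.array(robot.read_state()["position"]);print(p@B,yawof(np.array(robot.read_state()["tcp_rot"])))
s=snap("top");L=cloud(s)@B;d=s["depth"]>0
m=d&(L[...,2]>.1)&(L[...,2]<.128)&(abs(L[...,0]-.54)<.07)&(abs(L[...,1]-.1425)<.045);q=L[m];print("cap",len(q),(q.max(0)+q.min(0))/2,q.max(0)-q.min(0))
E
```

```text
[0.4946 0.2351 0.0359] 82.74746025520508
cap 164 [0.5569 0.1442 0.1139] [0.0348 0.0338 0.0276]
```

Emit:
move_arm --steps '[0,0,-0.06,0,0,0,-0.12,0,0,0,-0.18,0,0,0,-0.24,0,0,0,-0.3,0,0,0,-0.36,0,0,0,-0.4,0,0,0,-0.4,0]'

```text
time_s: 27.82
position: [0.5536, 0.1671, 0.0362]
tcp_rot: [[0.127, 0.003, -0.992], [0.992, 0.003, 0.127], [0.004, -1.0, -0.003]]
wrist_force: [-0.4, -0.2, 0.7]
gripper_width: 0.0004
```

Emit:
move_arm --steps '[0,0,-0.02,0,0,0,-0.04,0,0,0,-0.06,0,0,0,-0.08,0,0,0,-0.08,0,0,0,-0.08,0]'

```text
time_s: 28.32
position: [0.557, 0.1666, 0.0362]
tcp_rot: [[0.126, -0.004, -0.992], [0.992, 0.003, 0.126], [0.002, -1.0, 0.005]]
wrist_force: [-26.1, 1.8, 16.5]
gripper_width: 0.0005
```

The force rise (26 N) at the predicted home position shows the stop. Backing off.

Emit:
move_arm --steps '[0,0,0.08,0,0,0,0.25,0,0,0,0.6,0,0,0,0.95,0,0,0,0.95,0]'

```text
time_s: 28.73
position: [0.478, 0.1764, 0.0363]
tcp_rot: [[0.125, -0.006, -0.992], [0.992, 0.002, 0.125], [0.002, -1.0, 0.007]]
wrist_force: [-0.4, 0.5, 0.4]
gripper_width: 0.0003
```

Emit:
move_arm --steps '[0,-0.3,0.2,0,0,-0.6,0.4,0,0,-0.95,0.6,0,0,-0.95,0.6,0]'

```text
time_s: 29.07
position: [0.4314, 0.1831, 0.1174]
tcp_rot: [[0.124, 0.0, -0.992], [0.992, 0.005, 0.124], [0.005, -1.0, 0.0]]
wrist_force: [-0.2, -0.5, 1.3]
gripper_width: 0.0005
```

```bash
python3 - <<'E'
from h import *
t=T;B=np.array([[np.cos(t),-np.sin(t),0],[np.sin(t),np.cos(t),0],[0,0,1]])
for n in("scene","top"):
    s=snap(n);L=cloud(s)@B;d=s["depth"]>0
    m=d&(L[...,2]>.04)&(L[...,2]<.056)&(L[...,1]>.1)&(L[...,1]<.33)&(L[...,0]<.56)&(L[...,0]>.47);q=L[m];print(n,"wall",len(q),np.percentile(q[:,0],[2,50]) if len(q) else 0)
    m=d&(L[...,2]>.1)&(L[...,2]<.128)&(abs(L[...,0]-.5965)<.035)&(abs(L[...,1]-.1425)<.045);q=L[m]
    if len(q):print("cap",(q.max(0)+q.min(0))/2,q.max(0)-q.min(0),q[:,2].max())
    m=d&(L[...,2]>.05)&(L[...,2]<.065)&(abs(L[...,0]-.565)<.02)&(abs(L[...,1]-.036)<.014);q=L[m]
    if len(q):print("paddle",len(q),np.polyfit(q[:,0]-.568,q[:,2],1))
    if n=="scene":
        save(s,"s5.png",(60,80,320,300),2)
        for z in(.115,.145,.16):
            m=d&(abs(L[...,2]-z)<.007)&(L[...,1]>.22)&(L[...,1]<.35)&(L[...,0]>.64)&(L[...,0]<.75);q=L[m];print(z,len(q),np.percentile(q[:,0],[1,50,99]) if len(q) else 0)
print(robot.read_state()["position"],robot.read_state()["wrist_force"],robot.read_state()["time_s"])
E
```

```text
scene wall 522 [0.539  0.5414]
cap [0.5802 0.1334 0.1037] [0.0062 0.0058 0.0057] 0.10656768897581394
paddle 104 [0.0171 0.0581]
0.115 436 [0.6686 0.6997 0.7055]
0.145 450 [0.679  0.7105 0.7162]
0.16 172 [0.6842 0.6939 0.7177]
top wall 213 [0.5392 0.5419]
cap [0.5937 0.144  0.114 ] [0.035  0.0334 0.0279] 0.12792963389133924
paddle 146 [0.0206 0.0578]
[0.4316 0.1825 0.1138] [-0.3366  0.2176 -0.5807] 29.1667
```

View pics/s5.png

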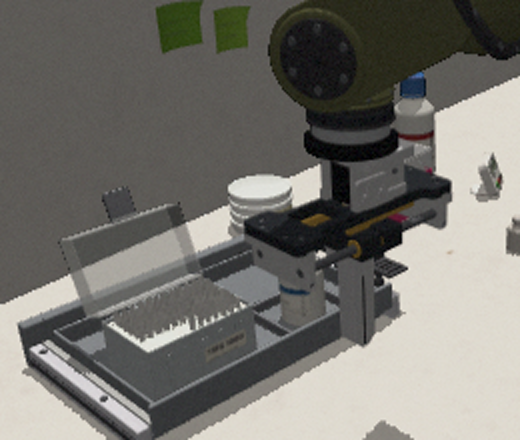

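Scene view: the tray is in, the lid leans open and the bottle stands in the bay behind the gripper. One like-for-like check of the wall travel before handing in.

```bash
python3 - <<'E'
from h import *
import pickle
t=T;B=np.array([[np.cos(t),-np.sin(t),0],[np.sin(t),np.cos(t),0],[0,0,1]])
S0=pickle.load(open("s0.pkl","rb"));r=[]
for n,s0 in zip(("scene","top"),S0):
    v=[]
    for s,o in((s0,0),(snap(n),.129)):
        L=cloud(s)@B;d=s["depth"]>0
        m=d&(L[...,2]>.048)&(L[...,2]<.055)&(L[...,1]>.1)&(L[...,1]<.33)&(abs(L[...,0]-.4125-o)<.012);v.append(L[m][:,0].mean())
    r.append(v[1]-v[0])
print(r)
if min(r)>.1265: print(robot.sign_off())
E
```

```text
[np.float64(0.12992634096260097), np.float64(0.12963627793730553)]
the job is handed in; nothing more can be done
None
```

The tray is loaded and pushed fully home, and I handed the job in at about 29 s of the 72 s allowed. No verdict was reported.

I lifted the lid by its tab, gripping it all the way round until it rested on its stop. I then stood the farthest of the four look-alike white bottles in the bay. Finally I pressed the lever, pushed the tray about 60 mm in against the paddle lip, and pushed it home on the front wall.

The last checks from the camera depth readings agreed:
- **Tray:** it travelled 129.9 mm in the scene view and 129.6 mm in the top view. At its end position the push force rose to 26 N, as expected at the stop.
- **Lid:** it still leans about 20° past upright, which matches its stop.
- **Bottle:** it stands upright in the bay, and its cap moved with the tray to within about 3 mm of the bay centre.
- **Lever:** the paddle is back at 58 mm height, so the lever is up.
- **Arm:** it was clear of everything, with wrist force near zero.

The scene view's reading of the cap at the end was useless because the gripper hid the bottle, so I used the top view for that check. I kept clear of the brown bottle and the check weight throughout, but did not re-measure them at the end.

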